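# Lay the tall soap carton down into its tray

## Task

Tip the tall standing soap carton over with the fingertips, pushing near its top, so that it falls flat on its broad face into the open mouth of the low white tray in front of it. Then push it along with the fingertips until its leading end is against the tray's back stop and it lies wholly inside the tray. Do not lift it, leave everything else on the counter where it stands, and finish with the robot clear.

Things in the scene. Friction and masses are not known exactly. Their poses are not given: they have to be found in the camera images.
- tall_carton: Tall plain brown cardboard soap carton, loose, standing: 34 mm thick (x), 58 mm wide (y), 150 mm tall (z), 0.17 to 0.34 kg. Origin: centre of the underside. At the start its x is within 5 degrees of the tray's x; its front face is 25 to 40 mm before the mouth, within 6 mm of the tray's centre line. Pushed high it tips about its lower edge and past 13 degrees falls by itself; pushed low it slides.
- tall_carton_top (a point): Centre of the tall carton's top end, 150 mm from its origin along its z. After the fall this is the leading end, which goes against the back stop: the carton's z then points along the tray's x and the carton's x points down.
- tall_carton_middle (a point): Centre line point at mid-height of the tall carton, 75 mm from its origin along its z. 75 mm above the counter while it stands, 17 mm when it lies on its broad face.
- tray: Low white tray fixed to the counter, a U seen from above: side walls 14 mm high, 5 mm thick, a back stop 40 mm high, 6 mm thick, and an open end (mouth) facing the tall carton and roughly the robot. Inside 104 mm wide, 160 mm from mouth to stop. Its floor is level with the counter, no lip. Origin: on the counter, middle of the mouth; x runs level into the tray to the stop, y across, z up.
- tray_stop (a point): Middle of the inner face of the tray's back stop, 160 mm along the tray's x from its origin, 17 mm above the counter.
- soap_carton: Bystander: single-bar carton of the same brown cardboard, only 80 mm tall, 34 x 56 mm, standing about 125 mm to one side of the tall carton. Origin: centre of its underside.
- cream_jar: Bystander: round glass jar with white cap, 56 mm across, 50 mm tall, standing about 125 mm to the other side of the tall carton (the sides of the two may be swapped). Origin: centre of its underside.
- pump_bottle: Bystander: white pump bottle, 60 mm across, 156 mm tall, beside the tray, about 125 mm from its centre line. Origin: centre of its underside.
- tumbler: Bystander: white ceramic tumbler, 72 mm across, 95 mm tall, beside the tray on the other side from the pump bottle (the sides may be swapped). Origin: centre of its underside.
- nail_brush: Bystander: wooden nail brush 90 x 38 mm, 24 mm high, on the right of the counter. Origin: centre of its underside.
- spray_can: Bystander: white spray can, 52 mm across, 160 mm tall, on the right of the counter. Origin: centre of its underside.
Mind the look-alikes: they are no part of the job. Leave any purple or yellow look-alike of the tall_carton alone.

How it is judged:
On the way, in this order (a step that is already met when the one before it is completed fails the run):
1. the tall carton has been tipped over and lies flat on its broad face with its leading end inside the tray, short of the back stop (angle between tall_carton's own x axis and vertical above 3 rad and height (world z) of each of tall_carton_middle, tall_carton_top below 0.024 m and x of tall_carton_top in the frame of tray between 0.06 and 0.165 m and y of tall_carton_top in the frame of tray between -0.048 and 0.048 m and linear speed of tall_carton below 0.05 m/s), for 0.15 s.
2. the carton has been pushed along until its leading end is against the back stop (angle between tall_carton's own x axis and vertical above 3 rad and height (world z) of each of tall_carton_middle, tall_carton_top below 0.024 m and x of tall_carton_top in the frame of tray between 0.153 and 0.165 m and y of tall_carton_top in the frame of tray between -0.048 and 0.048 m and x of tall_carton in the frame of tray between 0 and 0.165 m and y of tall_carton in the frame of tray between -0.048 and 0.048 m and angle between the z axis of tall_carton and the x axis of tray, either way round below 0.08 rad), for 0.2 s.
At the end, for the whole second after the job is handed in: The tall carton lies flat on its broad face on the tray's floor, at rest, wholly inside the tray, its leading end within 7 mm of the back stop and its length within 0.08 rad of the tray's (all of step 2 and linear speed of tall_carton below 0.02 m/s and angular speed of tall_carton below 0.2 rad/s); the robot touches nothing.
It fails at once if the arm or the gripper's body, instead of the fingers, works the carton (contact force between the arm and tall_carton above 3 N).
It fails at once if the carton is pushed low (fingers bearing on it with the grasp point under 60 mm) while it still stands (contact force between the fingers and tall_carton above 0.5 N and height (world z) of the grasp point below 0.06 m and angle between tall_carton's own z axis and vertical below 0.1 rad).
It fails at once if the tall carton is lifted or carried (height (world z) of tall_carton above 0.045 m or height (world z) of tall_carton_middle above 0.095 m).
It fails at once if another thing on the counter is disturbed (moved more than 20 mm) (distance of any of soap_carton, cream_jar, pump_bottle, tumbler, nail_brush, spray_can from where it was at the start of the episode above 0.02 m).
It also fails if it takes over 40 s, if anything falls off the work surface, if the arm or the gripper's body presses on something with over 40 N, if the wrist force passes 120 N, or if a joint passes its speed limit or range.

## Robot

A 6-joint arm with a two-finger parallel gripper is mounted at the origin on the work surface. World frame = base frame: x ahead of the robot, y to its left, z up, the work surface at z = 0. Lengths are in m, angles in rad, forces in N, time in s.
With the tool pointing down it reaches from about 0.35 to 0.875 m from the base axis. Payload 4.2 kg.
Tool frame: the origin (TCP) lies midway between the tips of the shut fingers; the grasp point (between the pads) lies 19 mm behind it; z points along the fingers, y is the direction in which the jaws open and shut (so a half turn about z gives the same grasp; the last joint's range is limited). The gripper opens to 87 mm and grips with 3 to 60 N. Pads are 19 mm wide; open, the fingers measure 117 mm over their backs; the gripper's body (75 mm by 190 mm) begins 51 mm behind the grasp point.
Start: joints at [-1.056, 0.385, 0.008, 0, -1.194, -0.259], TCP at [0.158, -0.605, 0.223] pointing down, gripper open.
Joint ranges: [-3.14, 3.14], [-1.21, 2.06], [-1.07, 1.41], [-3.16, 2.05], [-2.99, -0.16], [-3.1, 3.1]. Speed limits (rad/s): [2.79, 2.79, 3.14, 3.14, 3.14, 3.14].

## Interface

Orientations are given as [roll, pitch, yaw] about the fixed x, y, z axes, in that order (R = Rz(yaw) Ry(pitch) Rx(roll)).
In Python, from workcell import * gives the robot as it stands. The module is installed in compiled form; this text tells all that it offers.
- The arm moves only by the tool drive_tool, never from a script. Its argument "plan" is a list of rows, each a list of 7 numbers: the shift along the tool's x, y, z in mm, then the turn, a rotation vector about the tool's x, y, z in rad, then the closure, from -1 (fully open) to 1 (shut), so that 0 is half open. A call has 1 to 20 rows; each row is the pose to reach, as a shift and turn from the pose commanded when the call began, along the tool's axes at that moment; what a row does not reach only later rows make up. A row lasts 1/10 s, in which the tool goes at most 50 mm and 8.59 degrees, less where a joint would pass 70% of its speed; a pose out of reach is approached as far as the arm can. A call with a gripper value outside its range is refused whole. The fingers move at their own pace and stop on an object; "squeeze" is the grip in N (left out, the last holds). Time passes only in rows, so rows that repeat a pose let the fingers close. It gives the time, the measured TCP pose, the force and the opening at its end, in the units of the state.
- get_state(): the state, without advancing time (a new reading comes with each control period).
- grab_frame(name): name is "scene" or "side" or "wrist"; returns the picture (384x512x3 uint8, blue, green, red); there is no depth.
- camera_params(name): a dict with "vfov" (degrees; the focal length in pixels is half the picture's height over the tangent of half this angle, whatever the lens; pixels are square), "cx", "cy" (the principal point, pixels), "k1" (the pictures are not rectified: a ray, as slopes to the right and down, at radius r is drawn at 1 + k1 r^2 times it, then the intrinsics apply), "rvec" (rotation vector, rad) and "tvec" (3), from world to camera coordinates, as OpenCV has them. Camera axes: x right, y down, z forward; pixel columns grow to the right and rows downward; lengths in m; the calibration is good to about 2 mm. A picture is of the moment at which its call begins: read the wrist's pose just before it. camera_params takes no time and is no camera call; for the wrist camera it gives the pose at the moment of the call.
- sign_off(): hands the job in, once; it reports no verdict.
Trained networks look in the newest picture that a camera, given by its name, has taken for a name from the list of things; names that differ only in an ending like _2 or _b are one class to them, and where a whole thing is asked for, a point or a joint stands for the part that bears it (a point fixed in the world has none). Each returns a list of dicts, best first, with "p" (0 to 1); they miss things now and then, are a little off and sometimes report something else, mostly with a low value. They report only what shows in the picture. A call takes as long as a camera call. They do not tell look-alikes from the thing itself.
- silhouettes(label, camera): "pixels" (384x512 bool, what is visible of it).
- landmark_of(label, camera): "xyz" ([x, y, z] in m, in world coordinates, good to about 4 mm: a listed point, or the origin of a listed thing).
The state is a dict: "clock": time; "q": joint angles; "joint_velocities": joint speeds; "effort": joint torques, N m; "tool_pos": TCP position; "tcp_rot": TCP orientation; "force": force on the tool from outside, world axes, zero at the start; "wrist_torque": the same for the moment, N m; "width": opening from 0.0 (shut) to 1.0 (fully open).
Only numpy, scipy, OpenCV 4.12 (cv2) and the standard library are available. Lean on these libraries where they do the work, as an engineer would, in place of code of your own. Each camera call takes 0.05 s, during which the arm holds its last target.

## Working session

There is one attempt and no reset: what is moved stays moved. The work goes in short steps, Python scripts to look and compute and a tool call to move; the robot and the scene stay as the last step left them, time stands still between calls to the robot, and variables do not carry over. Pictures are saved under pics/ and viewed, and the job is handed in when it is done.

Besides the shell and the picture viewer there is one more tool, called after "Request:" by a JSON object that holds its "name" and its "arguments", one argument or row to a line. drive_tool: Moves the arm, as the interface text tells. Its arguments: {"type":"object","properties":{"plan":{"type":"array"},"squeeze":{"type":"number"}},"required":["plan"]}

```bash
mkdir -p pics; cat > h.py <<'E'
from workcell import *
import numpy as np, cv2
def cam(n):
    p=camera_params(n); f=192/np.tan(np.radians(p['vfov'])/2)
    R=cv2.Rodrigues(np.array(p['rvec'],float))[0]; t=np.array(p['tvec'],float)
    return f,p['cx'],p['cy'],p['k1'],R,t
def proj(n,X):
    f,cx,cy,k,R,t=cam(n); c=np.atleast_2d(X)@R.T+t; s=c[:,:2]/c[:,2:]
    r2=(s**2).sum(1,keepdims=True); return s*(1+k*r2)*f+[cx,cy]
def ray(n,uv,z):
    f,cx,cy,k,R,t=cam(n); d=(np.array(uv,float)-[cx,cy])/f; s=d.copy()
    for _ in range(30): s=d/(1+k*(s@s))
    o=-R.T@t; v=R.T@np.append(s,1); return o+v*(z-o[2])/v[2]
E
python3 - <<'E'
from h import *
for n in ['scene','side','wrist']:
    im=grab_frame(n); cv2.imwrite(f'pics/{n}0.png',im)
    for l in ['tall_carton','tall_carton_top','tray','tray_stop','soap_carton','cream_jar','pump_bottle','tumbler'] if n!='wrist' else []:
        print(n,l,[(np.round(d['xyz'],3),round(d['p'],2)) for d in landmark_of(l,n)])
s=get_state(); print(s)
E
```

```text
scene tall_carton [(array([ 0.362, -0.311, -0.002]), 0.91), (array([ 0.38 , -0.147,  0.004]), 0.88), (array([ 0.507, -0.177,  0.005]), 0.64)]
scene tall_carton_top [(array([ 0.364, -0.309,  0.147]), 0.61), (array([ 0.51 , -0.175,  0.149]), 0.56), (array([ 0.382, -0.147,  0.152]), 0.55)]
scene tray [(array([ 0.551, -0.153, -0.003]), 0.9)]
scene tray_stop [(array([ 0.703, -0.094,  0.018]), 0.75), (array([ 0.472, -0.042,  0.003]), 0.48)]
scene soap_carton [(array([ 0.565, -0.292,  0.003]), 0.55)]
scene cream_jar [(array([ 0.471, -0.042, -0.001]), 0.55)]
scene pump_bottle [(array([ 0.687, -0.23 , -0.   ]), 0.76), (array([ 0.602, -0.001, -0.005]), 0.61)]
scene tumbler [(array([ 0.601, -0.002, -0.005]), 0.7)]
side tall_carton [(array([ 0.505, -0.175,  0.002]), 0.94), (array([ 0.363, -0.308,  0.001]), 0.84), (array([ 0.38 , -0.149, -0.002]), 0.55), (array([ 0.699, -0.095,  0.014]), 0.43)]
side tall_carton_top [(array([ 0.361, -0.312,  0.149]), 0.9), (array([ 0.509, -0.18 ,  0.151]), 0.82), (array([ 0.377, -0.152,  0.151]), 0.65)]
side tray [(array([ 0.55 , -0.158,  0.005]), 0.85)]
side tray
[... 402 characters left out ...]
array([ 0.474, -0.046,  0.002]), 0.27)]
{'clock': 0.95, 'q': array([-1.05636189e+00,  3.84652988e-01,  7.94352207e-03,  8.15977527e-06,
       -1.19403405e+00, -2.58601189e-01]), 'joint_velocities': array([ 0.00122513,  0.00176052, -0.00012888,  0.0012213 , -0.0022394 ,
        0.00012552]), 'effort': array([-1.78799866e-03, -3.90464652e+01,  1.87625492e+01,  4.22433525e+00,
        1.56067737e-02, -1.55027095e-05]), 'tool_pos': array([ 0.15817862, -0.60463888,  0.22259676]), 'tcp_rot': array([-3.14153965e+00,  6.17091457e-06, -2.88575641e+00]), 'force': array([-1.03768389,  0.39482694, -0.11606552]), 'wrist_torque': array([-0.01496166,  0.02113689, -0.01767879]), 'width': 1.000633374490037}
```

View pics/scene0.png

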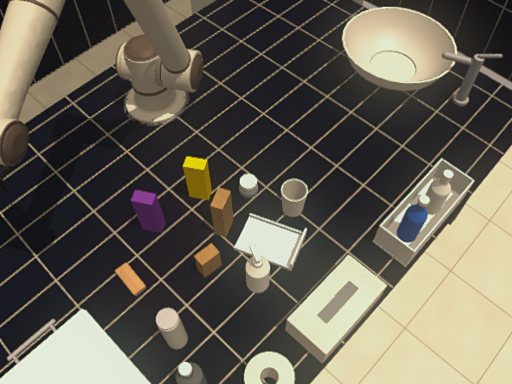

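View pics/side0.png

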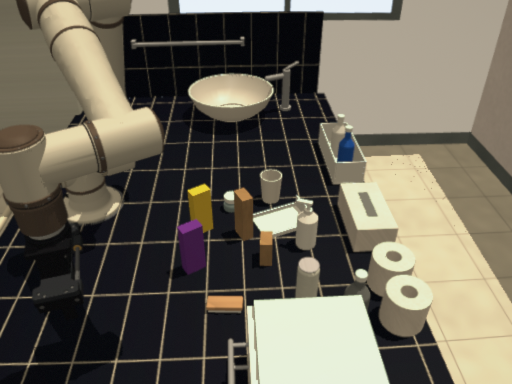

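The scene picture shows the brown tall carton at pixel (222,212), with yellow (197,178) and purple (148,211) look-alikes. The tray is at (270,240), the soap carton at (207,261) and the pump bottle at (257,272). I'll check the estimated tray and carton poses by overlaying them on the pictures.

```bash
python3 - <<'E'
from h import *
o=np.array([.5505,-.1555]); s=np.array([.7015,-.094]); print('yaw',np.arctan2(*(s-o)[::-1]),np.linalg.norm(s-o))
import itertools
yaw=np.arctan2(*(s-o)[::-1]); 
def T(p,o,yaw): p=np.array(p,float); c,si=np.cos(yaw),np.sin(yaw); return np.c_[o[0]+c*p[:,0]-si*p[:,1],o[1]+si*p[:,0]+c*p[:,1],p[:,2]]
# shift so midpoint matches
o2=(o+s)/2-.08*np.array([np.cos(yaw),np.sin(yaw)]); print(o2)
out=[]
for n in ['scene','side']:
    im=cv2.imread(f'pics/{n}0.png'); im=cv2.resize(im,None,fx=3,fy=3,interpolation=cv2.INTER_CUBIC)
    def draw(P,col):
        q=((proj(n,P)+.5)*3).astype(int); cv2.polylines(im,[q.reshape(-1,1,2)],True,col,1)
    draw(T([[0,.052,0],[.16,.052,0],[.16,-.052,0],[0,-.052,0]],o2,yaw),(0,0,255))
    draw(T([[.16,.052,.04],[.166,.052,.04],[.166,-.052,.04],[.16,-.052,.04]],o2,yaw),(255,0,0))
    c=np.array([.507,-.1765])
    for z in (0,.15): draw(T([[-.017,.029,z],[.017,.029,z],[.017,-.029,z],[-.017,-.029,z]],c,yaw),(0,255,0))
    u,v=(proj(n,[[.56,-.15,.05]])[0]*3).astype(int)
    out.append(im[v-200:v+200,u-200:u+200])
cv2.imwrite('pics/ov.png',np.hstack(out))
E
```

```text
yaw 0.38677053207873896 0.1630437057969427
[ 0.55190944 -0.15492596]
```

View pics/ov.png

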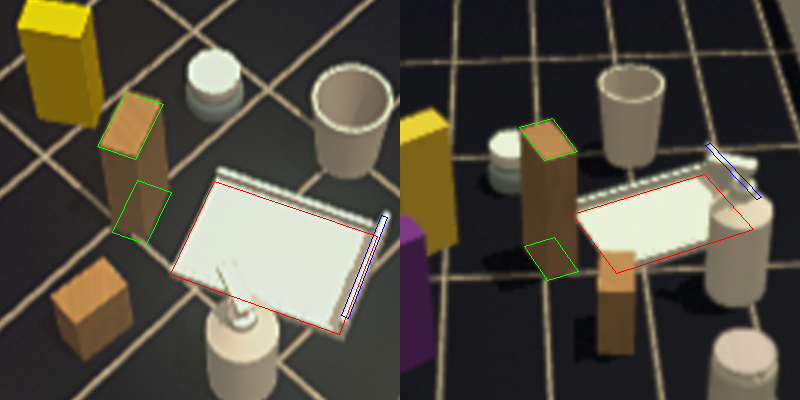

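The overlays fit the tray and carton to about 2 mm, so I'll work out the approach.

```bash
cat >> h.py <<'E'
from scipy.spatial.transform import Rotation as Ro
TO=np.array([.552,-.155]); TY=.387
ex=np.array([np.cos(TY),np.sin(TY)]); ey=np.array([-ex[1],ex[0]])
def plan(tx,ty,z):
    s=get_state(); R=Ro.from_euler('xyz',s['tcp_rot']); g=np.append(TO+tx*ex+ty*ey,z)
    Rt=Ro.from_euler('xyz',[np.pi,0,TY-np.pi]); p=s['tool_pos']
    print('now tray',np.round([(p[:2]-TO)@ex,(p[:2]-TO)@ey,p[2]],4),'goal',g.round(3),'shift mm',(R.inv().apply(g-p)*1000).round(1),'turn',(R.inv()*Rt).as_rotvec().round(3))
E
python3 - <<'E'
from h import *
for n,c in dict(carton=[.507,-.1765],soap=[.565,-.287],yel=[.38,-.148],jar=[.472,-.044]).items(): print(n,(np.array(c)-TO)@ex,(np.array(c)-TO)@ey)
plan(-.108,-.002,.223)
E
```

```text
carton -0.049786403355758985 -0.0029264382613808032
soap -0.03777979052924598 -0.12714435664852092
yel -0.15663793547550667 0.07139717900569341
jar -0.0321909069845757 0.13298400470549232
now tray [-0.5344 -0.2678  0.2226] goal [ 0.453 -0.198  0.223] shift mm [-388.   319.2   -0.4] turn [-0.     0.    -0.131]
```

Request:
{"name": "drive_tool", "arguments": {
  "plan": [
    [-19, 16, 0, 0, 0, -0.01, 0],
    [-48, 40, 0, 0, 0, -0.02, 0.2],
    [-77, 64, 0, 0, 0, -0.03, 0.4],
    [-107, 88, 0, 0, 0, -0.04, 0.5],
    [-137, 113, 0, 0, 0, -0.05, 0.5],
    [-168, 138, 0, 0, 0, -0.06, 0.5],
    [-198, 163, 0, 0, 0, -0.07, 0.5],
    [-228, 188, 0, 0, 0, -0.08, 0.5],
    [-258, 212, 0, 0, 0, -0.09, 0.5],
    [-288, 237, 0, 0, 0, -0.1, 0.5],
    [-318, 262, 0, 0, 0, -0.11, 0.5],
    [-346, 285, 0, 0, 0, -0.12, 0.5],
    [-370, 305, 0, 0, 0, -0.131, 0.5],
    [-384, 316, 0, 0, 0, -0.131, 0.5],
    [-388, 319, 0, 0, 0, -0.131, 0.5],
    [-388, 319, 0, 0, 0, -0.131, 0.5],
    [-388, 319, 0, 0, 0, -0.131, 0.5]
  ]
}}

```text
clock: 2.65
tool_pos: [0.4523, -0.1983, 0.2225]
tcp_rot: [3.142, -0.0, -2.755]
force: [-0.2, 0.3, -0.0]
width: 0.25
```

```bash
python3 - <<'E'
from h import *
plan(-.108,-.003,.125)
s=get_state(); print(s['clock'],s['width'],s['force'])
im=[cv2.resize(grab_frame(n),(400,300)) for n in ('scene','wrist')]; cv2.imwrite('pics/a1.png',np.hstack(im))
print(landmark_of('tall_carton_top','wrist'),landmark_of('tray','wrist'))
E
```

```text
now tray [-0.1086 -0.0025  0.2225] goal [ 0.453 -0.199  0.125] shift mm [-0.7 -0.5 97.5] turn [ 0.    -0.    -0.001]
2.65 0.2504894995676275 [-0.15719176  0.28837949 -0.02063988]
[{'xyz': [0.3823, -0.1477, 0.1512], 'p': 0.79}, {'xyz': [0.3617, -0.307, 0.1562], 'p': 0.76}, {'xyz': [0.51, -0.1755, 0.1522], 'p': 0.75}] []
```

View pics/a1.png

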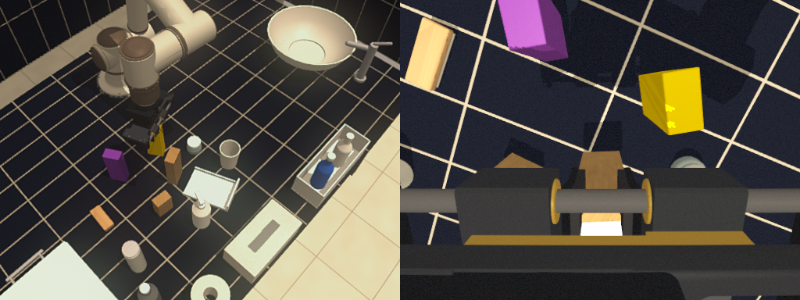

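The wrist picture shows the carton centred between the fingers at about (602,190). I'll lower the tool behind it.

Request:
{"name": "drive_tool", "arguments": {
  "plan": [
    [0, 0, 15, 0, 0, 0, 0.5],
    [0, 0, 40, 0, 0, 0, 0.5],
    [0, 0, 65, 0, 0, 0, 0.5],
    [0, 0, 85, 0, 0, 0, 0.5],
    [0, 0, 93, 0, 0, 0, 0.5],
    [0, 0, 95, 0, 0, 0, 0.5],
    [0, 0, 95, 0, 0, 0, 0.5],
    [-8, 0, 95, 0, 0, 0, 0.5],
    [-16, 0, 95, 0, 0, 0, 0.5],
    [-22, 0, 95, 0, 0, 0, 0.5],
    [-26, 0, 95, 0, 0, 0, 0.5],
    [-29, 0, 95, 0, 0, 0, 0.5],
    [-32, 0, 95, 0, 0, 0, 0.5],
    [-35, 0, 95, 0, 0, 0, 0.5],
    [-38, 0, 95, 0, 0, 0, 0.5],
    [-38, 0, 95, 0, 0, 0, 0.5]
  ]
}}

```text
clock: 4.45
tool_pos: [0.4884, -0.1834, 0.1275]
tcp_rot: [-3.141, 0.0, -2.755]
force: [-0.3, -0.2, -0.3]
width: 0.251
```

```bash
python3 - <<'E'
from h import *
plan(-.03,-.003,.125)
print(get_state()['clock'])
im=[]
for n in ('scene','side'):
    g=grab_frame(n); u,v=proj(n,[[.55,-.16,.08]])[0].astype(int); im.append(cv2.resize(g[v-75:v+75,u-100:u+100],(400,300)))
cv2.imwrite('pics/a2.png',np.hstack(im))
E
```

```text
now tray [-0.0697 -0.0023  0.1275] goal [ 0.525 -0.169  0.125] shift mm [-39.7  -0.7   2.5] turn [-0.  0. -0.]
4.45
```

View pics/a2.png

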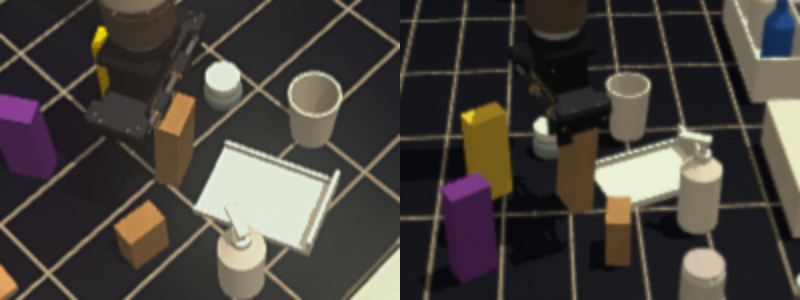

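The carton at (175,140) is just starting to tilt. I'll keep pushing until it falls.

Request:
{"name": "drive_tool", "arguments": {
  "plan": [
    [-3, 0, 0, 0, 0, 0, 0.5],
    [-6, 0, 0, 0, 0, 0, 0.5],
    [-9, 0, 0, 0, 0, 0, 0.5],
    [-12, 0, 0, 0, 0, 0, 0.5],
    [-15, 0, 0, 0, 0, 0, 0.5],
    [-18, 0, 0, 0, 0, 0, 0.5],
    [-21, 0, 0, 0, 0, 0, 0.5],
    [-24, 0, 0, 0, 0, 0, 0.5],
    [-27, 0, 0, 0, 0, 0, 0.5],
    [-30, 0, 0, 0, 0, 0, 0.5],
    [-32, 0, 0, 0, 0, 0, 0.5],
    [-32, 0, 0, 0, 0, 0, 0.5],
    [-32, 0, 0, 0, 0, 0, 0.5],
    [-32, 0, 0, 0, 0, 0, 0.5],
    [-32, 0, 0, 0, 0, 0, 0.5]
  ]
}}

```text
clock: 6.05
tool_pos: [0.5175, -0.1715, 0.1275]
tcp_rot: [3.142, -0.0, -2.755]
force: [0.6, 0.3, 0.4]
width: 0.251
```

```bash
python3 - <<'E'
from h import *
im=[]
for n in ('scene','side'):
    g=grab_frame(n); u,v=proj(n,[[.55,-.16,.08]])[0].astype(int); im.append(cv2.resize(g[v-75:v+75,u-100:u+100],(400,300)))
    for l in ('tall_carton','tall_carton_top','tall_carton_middle'):
      for d in landmark_of(l,n):
        p=np.array(d['xyz']); print(n,l,((p[:2]-TO)@ex).round(3),((p[:2]-TO)@ey).round(3),p[2],d['p'])
cv2.imwrite('pics/a3.png',np.hstack(im))
plan(-.1,-.003,.1275)
E
```

```text
scene tall_carton -0.033 -0.002 0.0209 0.92
scene tall_carton -0.002 -0.001 -0.0018 0.71
scene tall_carton -0.158 0.073 0.0041 0.61
scene tall_carton -0.23 -0.069 -0.0032 0.61
scene tall_carton_top -0.234 -0.069 0.1495 0.97
scene tall_carton_top 0.125 0.003 0.0179 0.95
scene tall_carton_top -0.155 0.073 0.1515 0.88
scene tall_carton_middle -0.155 0.072 0.0743 0.85
scene tall_carton_middle 0.046 0.0 0.0175 0.8
scene tall_carton_middle -0.231 -0.072 0.0781 0.6
side tall_carton -0.033 -0.002 0.0179 0.89
side tall_carton -0.16 0.07 -0.0014 0.7
side tall_carton -0.232 -0.072 -0.0029 0.65
side tall_carton 0.162 -0.001 0.014 0.57
side tall_carton_top -0.155 0.069 0.1518 0.92
side tall_carton_top -0.236 -0.073 0.1508 0.85
side tall_carton_top 0.122 0.008 0.0194 0.84
side tall_carton_middle -0.156 0.073 0.0723 0.84
side tall_carton_middle 0.046 0.001 0.0175 0.78
side tall_carton_middle -0.236 -0.068 0.0748 0.68
now tray [-0.038  -0.0023  0.1275] goal [ 0.461 -0.196  0.128] shift mm [62.  -0.8  0. ] turn [ 0. -0. -0.]
```

View pics/a3.png

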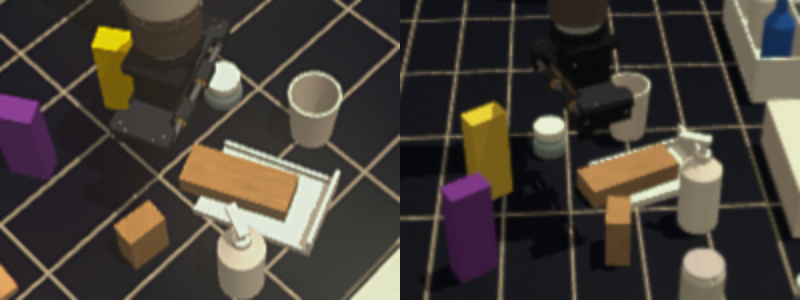

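The carton lies flat with its end at about 0.123 and a yaw of about 0.04. Before going low behind it, I'll check whether the wrist camera housing clears the yellow box.

```bash
python3 - <<'E'
from h import *
f,cx,cy,k,R,t=cam('wrist'); o=-R.T@t; p=get_state()['tool_pos']
d=o-p; print('cam rel tcp tray', d[:2]@ex,d[:2]@ey,d[2])
plan(-.063,-.003,.022)
E
```

```text
cam rel tcp tray -0.07045088382196091 -9.794378499413374e-05 0.16170534564612818
now tray [-0.038  -0.0023  0.1275] goal [ 0.495 -0.182  0.022] shift mm [ 25.   -0.7 105.5] turn [ 0. -0. -0.]
```

Request:
{"name": "drive_tool", "arguments": {
  "plan": [
    [8, 0, 0, 0, 0, 0, 0.5],
    [20, 0, 0, 0, 0, 0, 0.5],
    [26, -1, 5, 0, 0, 0, 0.5],
    [26, -1, 25, 0, 0, 0, 0.5],
    [26, -1, 50, 0, 0, 0, 0.5],
    [26, -1, 75, 0, 0, 0, 0.5],
    [26, -1, 95, 0, 0, 0, 0.5],
    [26, -1, 104, 0, 0, 0, 0.5],
    [26, -1, 105, 0, 0, 0, 0.5],
    [26, -1, 105, 0, 0, 0, 0.5],
    [20, -1, 105, 0, 0, 0, 0.5],
    [14, -1, 105, 0, 0, 0, 0.5],
    [9, -1, 105, 0, 0, 0, 0.5],
    [5, -1, 105, 0, 0, 0, 0.5],
    [1, -1, 105, 0, 0, 0, 0.5],
    [-3, -1, 105, 0, 0, 0, 0.5],
    [-7, -1, 105, 0, 0, 0, 0.5],
    [-11, -1, 105, 0, 0, 0, 0.5],
    [-15, -1, 105, 0, 0, 0, 0.5],
    [-18, -1, 105, 0, 0, 0, 0.5]
  ]
}}

```text
clock: 8.45
tool_pos: [0.5354, -0.1654, 0.0224]
tcp_rot: [-3.141, 0.001, -2.755]
force: [-1.6, -0.8, -0.2]
width: 0.249
```

```bash
cat > look.py <<'E'
from h import *
import sys
im=[]
for n in ('scene','side'):
    g=grab_frame(n); u,v=proj(n,[[.6,-.13,.02]])[0].astype(int); im.append(cv2.resize(g[v-60:v+60,u-80:u+80],(400,300)))
    for l in ('tall_carton','tall_carton_top','tall_carton_middle','tray_stop'):
      for d in landmark_of(l,n):
        p=np.array(d['xyz']); x=(p[:2]-TO)@ex; 
        if x>-.06 and p[2]<.05: print(n,l,x.round(4),((p[:2]-TO)@ey).round(4),p[2],d['p'])
cv2.imwrite(sys.argv[1],np.hstack(im))
plan(0,-.003,.022); s=get_state(); print(s['clock'],s['force'])
E
python3 look.py pics/a4.png
```

```text
scene tall_carton -0.0112 -0.0023 0.0206 0.57
scene tall_carton 0.1445 -0.0003 0.0168 0.53
scene tall_carton 0.1047 0.1237 -0.0029 0.42
scene tall_carton_top 0.1435 -0.0028 0.0181 0.85
scene tall_carton_middle 0.0674 -0.0042 0.0137 0.66
scene tray_stop 0.1656 -0.0029 0.0209 0.73
side tall_carton -0.01 -0.0018 0.0178 0.79
side tall_carton_top 0.144 -0.0003 0.0207 0.9
side tall_carton_middle 0.0697 -0.0054 0.0208 0.75
side tray_stop 0.1607 -0.0 0.0163 0.76
now tray [-0.0198 -0.0034  0.0227] goal [ 0.553 -0.158  0.022] shift mm [-19.8   0.4   0.7] turn [-0.     0.001 -0.   ]
8.95 [0.3159508  0.39829721 0.25087641]
```

View pics/a4.png

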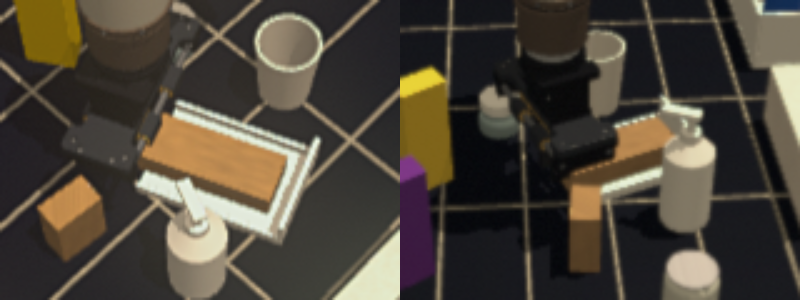

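It's moving straight, with about 17–20 mm left to the stop.

Request:
{"name": "drive_tool", "arguments": {
  "plan": [
    [-2, 0, 0, 0, 0, 0, 0.5],
    [-5, 0, 0, 0, 0, 0, 0.5],
    [-8, 0, 0, 0, 0, 0, 0.5],
    [-11, 0, 0, 0, 0, 0, 0.5],
    [-13, 0, 0, 0, 0, 0, 0.5],
    [-14, 0, 0, 0, 0, 0, 0.5],
    [-15, 0, 0, 0, 0, 0, 0.5],
    [-15, 0, 0, 0, 0, 0, 0.5]
  ]
}}

```text
clock: 9.75
tool_pos: [0.5488, -0.1598, 0.0225]
tcp_rot: [-3.142, 0.0, -2.755]
force: [-2.8, -0.8, 1.9]
width: 0.25
```

Request:
{"name": "drive_tool", "arguments": {
  "plan": [
    [-0.5, 0, 0, 0, 0, 0, 0.5],
    [-1, 0, 0, 0, 0, 0, 0.5],
    [-1.5, 0, 0, 0, 0, 0, 0.5]
  ]
}}

```text
clock: 10.05
tool_pos: [0.55, -0.1593, 0.0225]
tcp_rot: [3.142, 0.0, -2.755]
force: [-2.7, -1.2, 1.5]
width: 0.25
```

Request:
{"name": "drive_tool", "arguments": {
  "plan": [
    [-0.5, 0, 0, 0, 0, 0, 0.5],
    [-1, 0, 0, 0, 0, 0, 0.5],
    [-1.5, 0, 0, 0, 0, 0, 0.5]
  ]
}}

```text
clock: 10.35
tool_pos: [0.5515, -0.1588, 0.0225]
tcp_rot: [-3.142, 0.0, -2.755]
force: [-2.1, 0.0, 0.6]
width: 0.249
```

```bash
python3 look.py pics/a5.png
```

```text
scene tall_carton 0.0091 0.0009 0.0207 0.56
scene tall_carton_top 0.1629 -0.0031 0.018 0.72
scene tall_carton_middle 0.0878 -0.0011 0.0166 0.57
scene tray_stop 0.1639 -0.0014 0.0197 0.87
scene tray_stop 0.1003 0.1238 -0.0048 0.34
side tall_carton 0.0076 -0.0034 0.018 0.61
side tall_carton_top 0.1621 -0.0006 0.0178 0.9
side tall_carton_middle 0.0835 -0.0038 0.0204 0.87
side tall_carton_middle 0.1039 0.1243 0.0004 0.43
side tall_carton_middle 0.1615 -0.0036 0.0199 0.21
side tray_stop 0.1631 -0.0018 0.0174 0.57
now tray [-0.0017 -0.0033  0.0226] goal [ 0.553 -0.158  0.022] shift mm [-1.7  0.3  0.6] turn [-0.     0.001 -0.   ]
10.85 [-0.52508592 -0.02432473 -0.50227112]
```

View pics/a5.png

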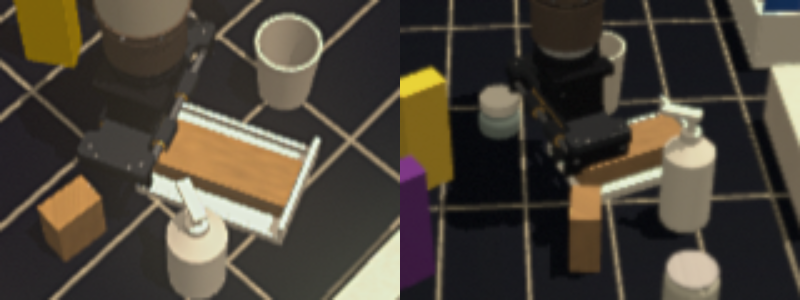

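It's at or within a couple of millimetres of the stop. I'll creep forward until the force rises.

Request:
{"name": "drive_tool", "arguments": {
  "plan": [
    [-0.5, 0, 0, 0, 0, 0, 0.5],
    [-1, 0, 0, 0, 0, 0, 0.5],
    [-1.5, 0, 0, 0, 0, 0, 0.5]
  ]
}}

```text
clock: 11.15
tool_pos: [0.5526, -0.1583, 0.0226]
tcp_rot: [3.141, -0.0, -2.755]
force: [-1.8, -0.6, 0.1]
width: 0.253
```

Request:
{"name": "drive_tool", "arguments": {
  "plan": [
    [-0.5, 0, 0, 0, 0, 0, 0.5],
    [-1, 0, 0, 0, 0, 0, 0.5],
    [-1.5, 0, 0, 0, 0, 0, 0.5]
  ]
}}

```text
clock: 11.45
tool_pos: [0.5527, -0.1581, 0.0225]
tcp_rot: [3.141, -0.003, -2.755]
force: [-5.6, -3.6, 3.2]
width: 0.251
```

The TCP stalled and the force rose to about 7 N, so the carton is against the stop. I'll back off, go up and look.

Request:
{"name": "drive_tool", "arguments": {
  "plan": [
    [0, 0, 0, 0, 0, 0, 0.5],
    [0, 0, 0, 0, 0, 0, 0.5],
    [0, 0, 0, 0, 0, 0, 0.5],
    [5, 0, 0, 0, 0, 0, 0.5],
    [15, 0, 0, 0, 0, 0, 0.5],
    [27, 0, 0, 0, 0, 0, 0.5],
    [33, 0, 0, 0, 0, 0, 0.5],
    [35, 0, -10, 0, 0, 0, 0.5],
    [35, 0, -40, 0, 0, 0, 0.5],
    [35, 0, -80, 0, 0, 0, 0.5],
    [35, 0, -120, 0, 0, 0, 0.5],
    [35, 0, -160, 0, 0, 0, 0.5],
    [35, 0, -190, 0, 0, 0, 0.5],
    [45, 0, -200, 0, 0, 0, 0.5],
    [70, 0, -200, 0, 0, 0, 0.5],
    [100, 0, -200, 0, 0, 0, 0.5],
    [125, 0, -200, 0, 0, 0, 0.5],
    [130, 0, -200, 0, 0, 0, 0.5],
    [130, 0, -200, 0, 0, 0, 0.5],
    [130, 0, -200, 0, 0, 0, 0.5]
  ]
}}

```text
clock: 13.45
tool_pos: [0.4343, -0.2066, 0.2225]
tcp_rot: [-3.141, 0.0, -2.755]
force: [0.3, -0.5, -0.3]
width: 0.249
```

```bash
python3 look.py pics/a6.png; python3 - <<'E'
from h import *
for l in ['soap_carton','cream_jar','pump_bottle','tumbler']:
  for n in ('scene','side'): print(n,l,[(np.round(d['xyz'],3),round(d['p'],2)) for d in landmark_of(l,n)][:1])
E
```

```text
scene tall_carton 0.0099 -0.0036 0.022 0.89
scene tall_carton_top 0.1624 -0.0043 0.016 0.83
scene tall_carton_middle 0.0874 -0.0015 0.0178 0.68
scene tray_stop 0.161 0.0006 0.0177 0.64
side tall_carton 0.007 -0.0008 0.0202 0.73
side tall_carton_top 0.1594 -0.0044 0.0203 0.56
side tall_carton_middle 0.0859 -0.0048 0.021 0.73
side tray_stop 0.1583 -0.0026 0.018 0.7
now tray [-0.1289 -0.0032  0.2225] goal [ 0.553 -0.158  0.022] shift mm [-1.289e+02  2.000e-01  2.004e+02] turn [ 0. -0. -0.]
13.95 [ 0.00277557 -0.6857818  -0.32636125]
scene soap_carton []
side soap_carton [(array([ 0.562, -0.281, -0.   ]), 0.55)]
scene cream_jar [(array([ 0.473, -0.043, -0.   ]), 0.85)]
side cream_jar [(array([ 0.471, -0.046,  0.002]), 0.64)]
scene pump_bottle [(array([ 0.686, -0.231,  0.001]), 0.72)]
side pump_bottle [(array([ 0.689, -0.228, -0.001]), 0.91)]
scene tumbler [(array([ 0.602, -0.002, -0.005]), 0.81)]
side tumbler [(array([ 0.604, -0.005,  0.003]), 0.94)]
```

View pics/a6.png

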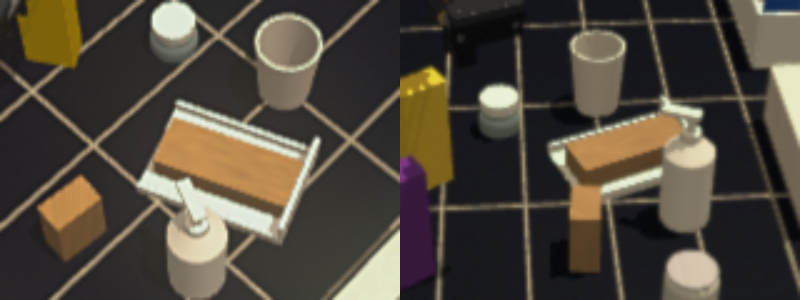

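The carton lies flat, inside the tray and against the stop, the robot is clear, and the neighbours haven't moved. I'll hand the job in.

```bash
python3 -c "
from workcell import *
print(sign_off())"
```

```text
the job is handed in; nothing more can be done
None
```

I tipped the brown carton over with the fingertips at about 0.13 m height, and it fell flat into the tray mouth. I then pushed it along by its rear end until the arm stalled with the force risen to about 7 N, meaning it was against the back stop. After that I backed the robot off and handed the job in at about 14 s; sign-off gives no verdict.

- **Position:** the last measurements put the leading end at 0.159–0.162 m along the tray (stop at 0.160) and the rear end at 0.007–0.010 m. The carton is about 3 mm off the centre line, turned about 0.02 rad or less, and lies flat with its middle 18–21 mm up.
- **Neighbours:** the cream jar, pump bottle, tumbler and soap carton read within about 5 mm of where they started. The nail brush and spray can were not re-measured, but the arm worked well away from them.
- **Disagreements:** the scene camera's network missed the soap carton in the final look, though the side camera found it and it shows standing in both pictures. The two cameras differed by up to 3 mm on the carton's position.

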